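# Pry the dust cap off a wheel hub

### The job

Two wheel hubs stand upright in bench vises. Take the flat lever from its wooden rest, put its blade into the notch of the larger hub, under the edge of the dust cap, and lever the snap-fit cap up until it pops out of its seat; then take the lever out and lay it flat, back on its rest or on the bench. Do not touch the smaller hub.

Things in the scene. Friction and masses are not known exactly. Their poses are not given: they have to be found in the camera images.
- lever: Flat lever, 225 mm: steel blade 100 x 18 x 4 mm, then black handle 125 x 22 (wide) x 14 mm, on one centre line; 0.15 kg. Origin: middle of the blade's tip; x out through the tip, z up. Balance point and good grip: x = -147 mm, across the 22 mm. Lies level, axis 47 mm above the bench, on two 18 mm long posts (at x = -210 and -50 mm) of a fixed wooden rest; 30 mm clear under the handle between them.
- hub: Larger hub, aluminium, upright in a fixed vise: 130 mm high, 88 mm across. Origin on the bench under its axis, z up, x out through its notch. Cap sits flush in its top, seat z = 125 mm. Notch 36 mm wide; flat floor z = 113 mm, from under the cap out to a ledge end (fulcrum) at x = 58 mm; under the cap (edge at x = 32) a gap 12 mm high, free in to x = 8. Handle room below the ledge.
- cap: Larger hub's black plastic dust cap, disc 64 x 5 mm, 30 g. Origin: centre of its underside, z up; seated 125 mm above the bench. Sprung bars hold it, 5 to 10 N at its edge. With the lever's tip at hub x = 14 mm, swinging the handle down 28 degrees in an arc about the ledge end frees it: it snaps out once its centre is up 4 mm (notch edge 8 mm), then stays 6 to 8 mm proud, loose on the hub.
- small_hub: Smaller hub, same shape at 0.7 of the size (91 mm high, 62 mm across) with its own cap, in a fixed vise. Origin on the bench under its axis, z up, x out through its notch. Not to be touched.
There are look-alikes about, which are no part of the job. Leave any red look-alike of the hub alone. What is shaped like the lever but green is not meant.

How it is judged:
On the way, in this order (a step that is already met when the one before it is completed fails the run):
1. the lever's tip is in the larger hub's notch, under the cap, with the cap still seated (x of lever in the frame of hub between 0 and 0.032 m and y of lever in the frame of hub between -0.02 and 0.02 m and z of lever in the frame of hub between 0.108 and 0.128 m and z of cap in the frame of hub below 0.128 m), for 0.1 s.
2. the cap has been levered at least 5 mm out of its seat, the lever's tip still in the notch (z of cap in the frame of hub above 0.13 m and x of lever in the frame of hub below 0.04 m and z of lever in the frame of hub above 0.108 m), for 0.1 s.
At the end, for the whole second after the job is handed in: The larger hub's cap is out of its snap seat (its centre at least 5 mm above the seated height, or the cap off the hub) and still; the lever lies level within 12 degrees on its rest or on the bench, its tip less than 70 mm above the bench, and still ((z of cap in the frame of hub above 0.13 m or horizontal distance between cap and hub above 0.03 m) and linear speed of each of cap, lever below 0.02 m/s and height (world z) of lever below 0.07 m and angle between lever's own x axis and vertical between 1.35 and 1.79 rad); the robot touches nothing.
It fails at once if the smaller hub is touched with more than 3 N (contact force between small_hub and anything else above 3 N).
It also fails if it takes over 59 s, if anything falls off the work surface, if the arm or the gripper's body presses on something with over 40 N, if the wrist force passes 120 N, or if a joint passes its speed limit or range.

### The arm

A 7-joint arm with a two-finger parallel gripper is mounted at the origin on the work surface. World frame = base frame: x ahead of the robot, y to its left, z up, the work surface at z = 0. Lengths are in m, angles in rad, forces in N, time in s.
With the tool pointing down it reaches from about 0.35 to 0.9 m from the base axis. Payload 7.2 kg.
Tool frame: the origin (TCP) lies between the finger pads; the fingertips stand 11 mm ahead of it and the grasp point (between the pads) lies 8 mm behind it; z points along the fingers, y is the direction in which the jaws open and shut (so a half turn about z gives the same grasp; the last joint's range is limited). The gripper opens to 88 mm and grips with 3 to 60 N. Pads are 20 mm wide; open, the fingers measure 115 mm over their backs; the gripper's body (75 mm by 178 mm) begins 61 mm behind the grasp point.
Start: joints at [-1.416, 0.411, -0.013, 1.596, 0.006, 1.134, -0.082], TCP at [0.138, 0.61, 0.234] pointing down, gripper open.
Joint ranges: [-2.95, 2.95], [-0.29, 1.99], [-1.47, 1.44], [0.14, 2.54], [-1.03, 4.17], [0.13, 1.85], [-2.86, 2.86]. Speed limits (rad/s): [2.39, 2.39, 3.01, 3.01, 3.14, 3.14, 3.14].

### API

Orientations are given as [roll, pitch, yaw] about the fixed x, y, z axes, in that order (R = Rz(yaw) Ry(pitch) Rx(roll)).
In Python, from rig import env gives the robot as it stands.
- The arm moves only by the tool carry_out, never from a script. Its argument "steps" is a list of rows, each a list of 6 numbers: the shift along the tool's x, y, z in mm, then the turn, a rotation vector about the tool's x, y, z in rad. In form: [[tx, ty, tz, wx, wy, wz], ...]. A call has 1 to 20 rows; each row shifts and turns the commanded pose from where the row before left it, along the tool's axes as they then stand; what a row does not reach is not made up. A row lasts 1/8 s, in which the tool goes at most 62.5 mm and 10.7 degrees, less where a joint would pass 70% of its speed; a pose out of reach is approached as far as the arm can. A call is refused whole if a number of a shift passes 62.5 or a number of a turn 0.188, either way. A call with a gripper value outside its range is refused whole. "grip" is the opening, from 0 (shut) to 1 (fully open), set as the call begins (left out, the last holds). The fingers move at their own pace and stop on an object; "newtons" is the grip in N (left out, the last holds). Time passes only in rows, so rows that do not move let the fingers close. It gives the time, the measured TCP pose, the force and the opening at its end, in the units of the state.
- env.read_state(): the state, without advancing time (a new reading comes with each control period).
- env.camera(name): name is "scene" or "side" or "wrist"; returns (picture, depth): 400x640x3 uint8, red, green, blue; 400x640 float32, m along the optical axis (not along the pixel's ray), 0 where there is no reading.
- env.calibration(name): a dict with "fx", "fy", "cx", "cy" (pixels), "xyz" and "orientation" of the camera in the world; the wrist camera has in their place "hand_eye" (4x4, takes a point from camera to tool coordinates, whose origin is the TCP and whose axes are the flange's). Camera axes: x right, y up, looking along -z (the intrinsics and any distortion apply to the point x, -y, -z); pixel columns grow to the right and rows downward; lengths in m; the calibration is good to about 2 mm. A picture is of the moment at which its call begins: read the wrist's pose just before it. calibration takes no time and is no camera call.
- env.close_job(): hands the job in, once; it reports no verdict.
The state is a dict: "t": time; "joint_pos": joint angles; "joint_velocities": joint speeds; "joint_efforts": joint torques, N m; "ee_pos": TCP position; "eef_rot": TCP orientation; "force": force on the tool from outside, world axes, zero at the start; "torque": the same for the moment, N m; "grip_width": finger opening in m.
Only numpy, scipy, OpenCV 4.12 (cv2) and the standard library are available. Lean on these libraries where they do the work, as an engineer would, in place of code of your own. Each camera call takes 0.05 s, during which the arm holds its last target.

## Working session

There is one attempt and no reset: what is moved stays moved. The work goes in short steps, Python scripts to look and compute and a tool call to move; the robot and the scene stay as the last step left them, time stands still between calls to the robot, and variables do not carry over. Pictures are saved under pics/ and viewed, and the job is handed in when it is done.

Besides the shell and the picture viewer there is one more tool, called after "Emit:" by a JSON object that holds its "name" and its "arguments", one argument or row to a line. carry_out: Moves the arm, as the interface text tells. Its arguments: {"type":"object","properties":{"steps":{"type":"array","items":{"type":"array","items":{"type":"number"}}},"grip":{"type":"number"},"newtons":{"type":"number"}},"required":["steps"]}

```bash
ls; mkdir -p pics; python3 - <<'E'
from rig import env
import cv2, numpy as np
print(env.read_state())
for n in ["scene","side","wrist"]:
    p,d=env.camera(n); cv2.imwrite(f"pics/{n}0.png",cv2.cvtColor(p,cv2.COLOR_RGB2BGR)); np.savez(f"/tmp/{n}0.npz",p=p,d=d)
    print(n,env.calibration(n))
E
```

```text
pics
{'t': 0.0, 'joint_pos': array([-1.41622834,  0.41191019, -0.01273755,  1.59701172,  0.00563441,
        1.13426122, -0.08219453]), 'joint_velocities': array([-0.00113193,  0.00053211, -0.00044197, -0.00012855, -0.00089   ,
        0.00058752, -0.0010638 ]), 'joint_efforts': array([-7.59390550e-04, -5.87954307e+01,  6.41871840e-01, -2.91072822e+01,
       -5.36489964e-02,  1.83603808e-02,  1.46252314e-04]), 'ee_pos': array([0.13801321, 0.60909804, 0.23281574]), 'eef_rot': array([-3.14004351e+00,  1.30443817e-04,  2.91889269e+00]), 'force': array([-0.02450866, -0.25449795, -0.19832578]), 'torque': array([-0.05488246, -0.01365075,  0.03609816]), 'grip_width': 0.08774467311731737}
scene {'fx': 429.43973755927897, 'fy': 429.43973755927897, 'cx': 323.2640352200066, 'cy': 205.57432433227874, 'xyz': array([0.97870428, 0.70494031, 1.12738745]), 'orientation': array([0.54802559, 0.00354335, 2.46705412])}
side {'fx': 433.0637294497787, 'fy': 433.0637294497787, 'cx': 324.6870740425675, 'cy': 192.84469426189847, 'xyz': array([ 0.53041777, -0.82588439,  0.77902375]), 'orientation': array([ 0.9965941 , -0.00966968, -0.05402683])}
wrist {'fx': 328.31963556812417, 'fy': 328.31963556812417, 'cx': 314.93338273281944, 'cy': 208.5925451401012, 'hand_eye': array([[ 9.24985015e-04,  9.58955430e-01,  2.83555335e-01,
         7.77324184e-02],
       [ 9.99999336e-01, -1.08192585e-03,  3.96868820e-04,
         2.82188463e-04],
       [ 6.87365358e-04,  2.83554780e-01, -9.58955794e-01,
        -1.50377792e-01],
       [ 0.00000000e+00,  0.00000000e+00,  0.00000000e+00,
         1.00000000e+00]])}
```

View pics/scene0.png

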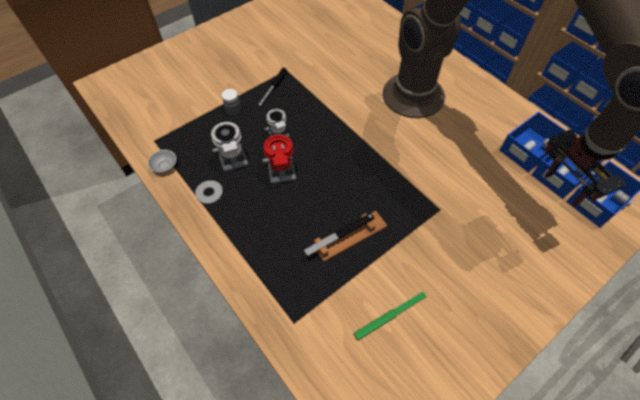

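View pics/side0.png

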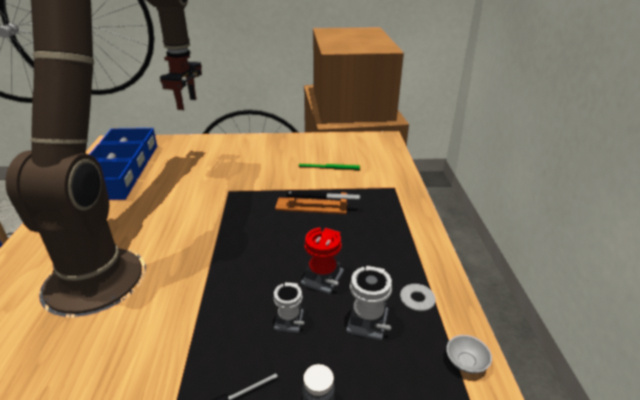

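View pics/wrist0.png

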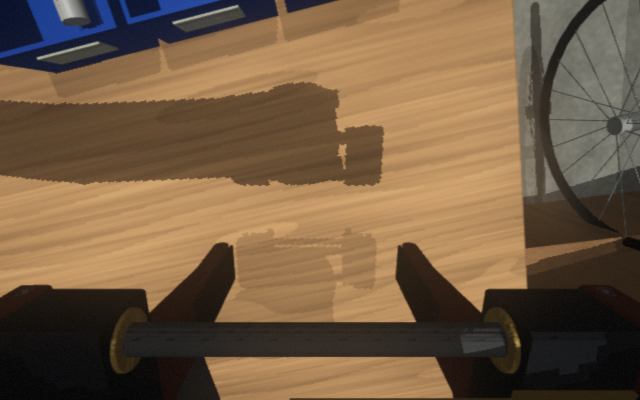

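```bash
cat > h.py <<'E'
import numpy as np, cv2
from scipy.spatial.transform import Rotation as R
from rig import env
def campose(n,st=None):
    c=env.calibration(n)
    if n=="wrist":
        st=st or env.read_state()
        T=np.eye(4);T[:3,:3]=R.from_euler('xyz',st['eef_rot']).as_matrix();T[:3,3]=st['ee_pos']
        return c,T@c['hand_eye']
    T=np.eye(4);T[:3,:3]=R.from_euler('xyz',c['orientation']).as_matrix();T[:3,3]=c['xyz'];return c,T
def rays(c,T,uv):
    uv=np.atleast_2d(np.asarray(uv,float))
    d=np.c_[(uv[:,0]-c['cx'])/c['fx'],-(uv[:,1]-c['cy'])/c['fy'],-np.ones(len(uv))]
    return T[:3,3],d@T[:3,:3].T
def onplane(c,T,uv,z):
    o,d=rays(c,T,uv); s=(z-o[2])/d[:,2]; return o+d*s[:,None]
def cloud(c,T,d):
    v,u=np.mgrid[:d.shape[0],:d.shape[1]]
    o,r=rays(c,T,np.c_[u.ravel(),v.ravel()])
    return (o+r*d.ravel()[:,None]).reshape(d.shape+(3,))
def proj(c,T,P):
    P=np.atleast_2d(P); q=(P-T[:3,3])@T[:3,:3]
    return np.c_[c['cx']+c['fx']*q[:,0]/-q[:,2], c['cy']+c['fy']*-q[:,1]/-q[:,2]]
def snap(n,name):
    st=env.read_state(); p,d=env.camera(n); cv2.imwrite(f"pics/{name}.png",cv2.cvtColor(p,cv2.COLOR_RGB2BGR))
    c,T=campose(n,st); np.savez(f"/tmp/{name}.npz",p=p,d=d,T=T); return p,d,c,T
E
python3 - <<'E'
from h import *
for n,(x0,x1,y0,y1) in {"scene":(190,400,80,280),"side":(190,450,170,400)}.items():
    z=np.load(f"/tmp/{n}0.npz");c,T=campose(n);P=cloud(c,T,z['d'])
    q=cv2.cvtColor(z['p'][y0:y1,x0:x1],cv2.COLOR_RGB2BGR);f=3 if n=="scene" else 2.5
    q=cv2.resize(q,None,fx=2.8,fy=2.8,interpolation=cv2.INTER_CUBIC) if n=="scene" else cv2.resize(q,None,fx=2.5,fy=2.5,interpolation=cv2.INTER_CUBIC)
    cv2.imwrite(f"pics/crop_{n}.png",q)
    pts={"scene":[(227,133),(276,117),(277,145),(320,243),(355,225),(390,315)],"side":[(370,281),(288,293),(323,240),(344,196),(305,195),(330,166)]}[n]
    for u,v in pts: print(n,u,v,P[v,u].round(3))
E
```

```text
scene 227 133 [ 0.668 -0.158  0.129]
scene 276 117 [ 0.498 -0.146  0.095]
scene 277 145 [ 0.571 -0.035  0.115]
scene 320 243 [0.654 0.278 0.048]
scene 355 225 [0.543 0.299 0.055]
scene 390 315 [0.631 0.545 0.014]
side 370 281 [ 0.667 -0.17   0.131]
side 288 293 [ 0.494 -0.156  0.09 ]
side 323 240 [ 0.577 -0.013  0.117]
side 344 196 [0.656 0.276 0.052]
side 305 195 [0.537 0.286 0.052]
side 330 166 [0.631 0.538 0.01 ]
```

View pics/crop_scene.png

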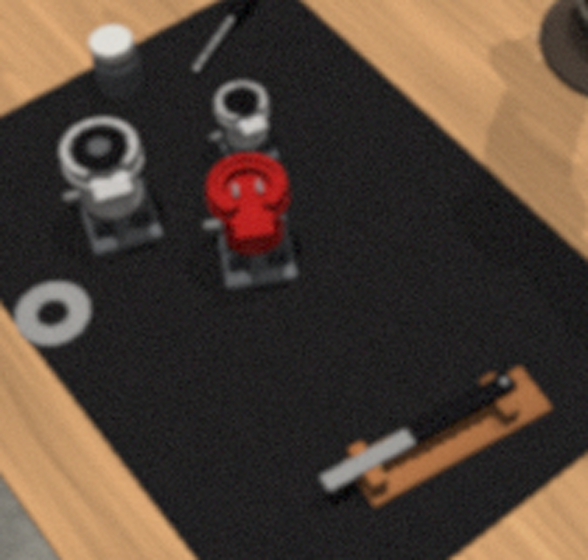

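View pics/crop_side.png

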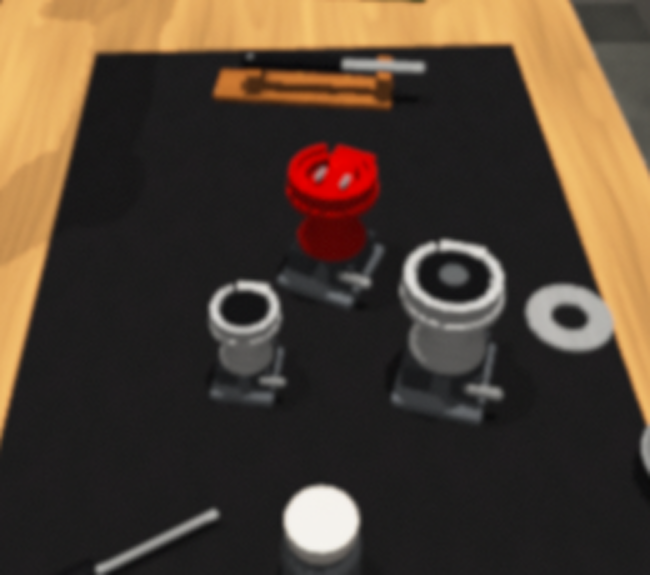

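```bash
python3 - <<'E'
from h import *
z=np.load("/tmp/scene0.npz");c,T=campose("scene");P=cloud(c,T,z['d'])
f=lambda x,y:(190+x/2.8,80+y/2.8)
print("rim centre",onplane(c,T,[f(100,154),f(62,155),f(141,155)],.13).round(3))
print("ledge",onplane(c,T,[f(112,187),f(115,197),f(92,190),f(131,185)],.113).round(3))
print("lever tip",onplane(c,T,[f(320,480),f(326,490),f(412,437),f(510,382)],.049).round(3))
print("redc",onplane(c,T,[f(247,187),f(205,185),f(290,185)],.13).round(3))
print("smc",onplane(c,T,[f(241,102),f(215,102),f(268,102)],.091).round(3))
z=np.load("/tmp/side0.npz");c,T=campose("side")
f=lambda x,y:(190+x/2.5,170+y/2.5)
print("rim centre",onplane(c,T,[f(452,272),f(402,275),f(503,275)],.13).round(3))
print("lever",onplane(c,T,[f(425,68),f(343,65),f(246,58)],.049).round(3))
E
```

```text
rim centre [[ 0.675 -0.153  0.13 ]
 [ 0.708 -0.178  0.13 ]
 [ 0.641 -0.124  0.13 ]]
ledge [[ 0.685 -0.12   0.113]
 [ 0.689 -0.106  0.113]
 [ 0.704 -0.13   0.113]
 [ 0.667 -0.109  0.113]]
lever tip [[0.704 0.272 0.049]
 [0.706 0.284 0.049]
 [0.603 0.292 0.049]
 [0.483 0.306 0.049]]
redc [[ 0.578 -0.016  0.13 ]
 [ 0.611 -0.047  0.13 ]
 [ 0.541  0.01   0.13 ]]
smc [[ 0.494 -0.151  0.091]
 [ 0.518 -0.17   0.091]
 [ 0.47  -0.132  0.091]]
rim centre [[ 0.67  -0.162  0.13 ]
 [ 0.628 -0.164  0.13 ]
 [ 0.713 -0.168  0.13 ]]
lever [[0.705 0.272 0.049]
 [0.605 0.283 0.049]
 [0.486 0.303 0.049]]
```

```bash
cat >> h.py <<'E'
from scipy.linalg import logm, expm
def mat(p,R_): T=np.eye(4);T[:3,:3]=R_;T[:3,3]=p;return T
def down(yaw): return R.from_euler('xyz',[np.pi,0,yaw]).as_matrix()
def tcp():
    st=env.read_state();return mat(st['ee_pos'],R.from_euler('xyz',st['eef_rot']).as_matrix())
def row(A,B,N=None):
    rel=np.linalg.inv(A)@B
    if N is None: N=int(np.ceil(max(np.linalg.norm(rel[:3,3])*1000/55,np.linalg.norm(R.from_matrix(rel[:3,:3]).as_rotvec())/.17,1)))
    t=np.real(expm(np.real(logm(rel))/N))
    r=np.r_[t[:3,3]*1000,R.from_matrix(t[:3,:3]).as_rotvec()]
    M=A.copy();path=[]
    for _ in range(N): M=M@t; path.append(M[:3,3].round(3).tolist())
    print("N",N,"row",r[:3].round(1).tolist(),r[3:].round(4).tolist()); print(path[::max(1,N//5)])
    return r,N
E
python3 - <<'E'
from h import *
row(tcp(),mat([.666,-.18,.30],down(np.deg2rad(74))))
A=tcp();B=A.copy();B[:3,3]=[.666,-.18,.30];row(A,B)
print(env.read_state()['t'])
E
```

```text
N 18 row [-59.0, 0.6, -3.7] [-0.0, 0.0001, 0.0904]
[[0.196, 0.597, 0.237], [0.359, 0.529, 0.248], [0.498, 0.42, 0.259], [0.603, 0.278, 0.27], [0.665, 0.113, 0.281], [0.682, -0.063, 0.293]]
N 18 row [-38.3, -36.3, -3.7] [0.0, -0.0, -0.0]
[[0.167, 0.565, 0.237], [0.255, 0.434, 0.248], [0.343, 0.302, 0.259], [0.431, 0.171, 0.27], [0.519, 0.039, 0.281], [0.607, -0.092, 0.293]]
0.15
```

Emit:
{"name": "carry_out", "arguments": {
  "steps": [
    [-59,0.6,-3.7,0,0,0.09],
    [-59,0.6,-3.7,0,0,0.09],
    [-59,0.6,-3.7,0,0,0.09],
    [-59,0.6,-3.7,0,0,0.09],
    [-59,0.6,-3.7,0,0,0.09],
    [-59,0.6,-3.7,0,0,0.09],
    [-59,0.6,-3.7,0,0,0.09],
    [-59,0.6,-3.7,0,0,0.09],
    [-59,0.6,-3.7,0,0,0.09],
    [-59,0.6,-3.7,0,0,0.09],
    [-59,0.6,-3.7,0,0,0.09],
    [-59,0.6,-3.7,0,0,0.09],
    [-59,0.6,-3.7,0,0,0.09],
    [-59,0.6,-3.7,0,0,0.09],
    [-59,0.6,-3.7,0,0,0.09],
    [-59,0.6,-3.7,0,0,0.09],
    [-59,0.6,-3.7,0,0,0.09],
    [-59,0.6,-3.7,0,0,0.09],
    [0,0,0,0,0,0],
    [0,0,0,0,0,0]
  ]
}}

```text
t: 2.65
ee_pos: [0.6693, -0.1775, 0.2998]
eef_rot: [-3.141, -0.001, 1.299]
force: [0.3, 0.3, -0.2]
grip_width: 0.0878
```

```bash
python3 - <<'E'
from h import *
snap("wrist","w1"); print(env.read_state()['joint_pos'].round(2))
E
```

```text
[-0.17  0.53  0.58  1.35 -0.29  1.35  0.14]
```

View pics/w1.png

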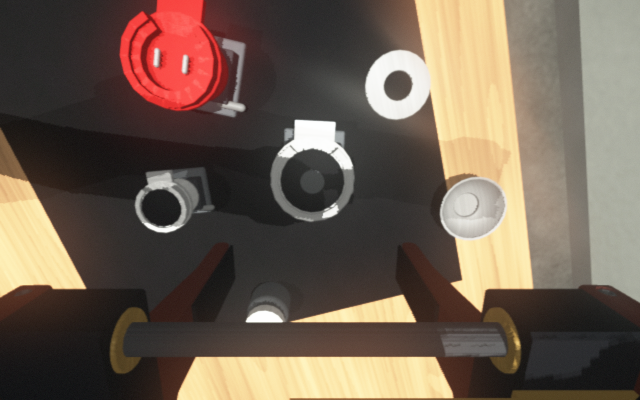

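```bash
python3 - <<'E'
from h import *
p=cv2.imread("pics/w1.png")[100:240,250:380]
cv2.imwrite("pics/w1c.png",cv2.resize(p,None,fx=4,fy=4,interpolation=cv2.INTER_CUBIC))
E
```

```text
(no output)
```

View pics/w1c.png

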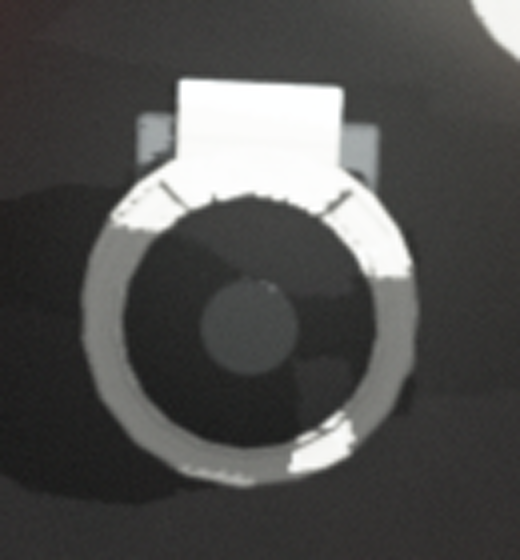

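```bash
python3 - <<'E'
from h import *
c=env.calibration("wrist");T=np.load("/tmp/w1.npz")['T']
f=lambda x,y:(250+(x-1.5)/4,100+(y-1.5)/4)
C=onplane(c,T,[f(250,321),f(122,321),f(378,321),f(250,195),f(250,447),f(82,321),f(418,321),f(250,487)],.13);print(C.round(4))
print("cap dia",np.linalg.norm(C[1]-C[2]),np.linalg.norm(C[3]-C[4]),"rim",np.linalg.norm(C[5]-C[6]))
L=onplane(c,T,[f(179,79),f(343,88)],.113);print(L.round(4),np.linalg.norm(L[0]-L[1]))
m=L.mean(0);d=m-C[0];print("dist",np.linalg.norm(d[:2]),"yaw",np.rad2deg(np.arctan2(d[1],d[0])))
e=L[1]-L[0];print("yaw edge",np.rad2deg(np.arctan2(e[1],e[0]))+90, np.rad2deg(np.arctan2(e[1],e[0]))-90)
Rc=onplane(c,T,[(172,60)],.13);print("red",Rc)
E
```

```text
[[ 0.6702 -0.1641  0.13  ]
 [ 0.6396 -0.1556  0.13  ]
 [ 0.7007 -0.1726  0.13  ]
 [ 0.6785 -0.1344  0.13  ]
 [ 0.6614 -0.1956  0.13  ]
 [ 0.63   -0.153   0.13  ]
 [ 0.7103 -0.1752  0.13  ]
 [ 0.6585 -0.2059  0.13  ]]
cap dia 0.06344780878419752 0.0635314074045606 rim 0.08327524917613688
[[ 0.6686 -0.104   0.113 ]
 [ 0.7072 -0.1169  0.113 ]] 0.040742691233107524
dist 0.05650952592592164 yaw 71.72861175753336
yaw edge 71.4696878760749 -108.5303121239251
red [[ 0.57845815 -0.0252563   0.13      ]]
```

```bash
python3 - <<'E'
from h import *
row(tcp(),mat([.6185,.287,.25],down(np.deg2rad(172.4))))
E
```

```text
N 11 row [44.2, 18.5, 4.5] [0.0, -0.0001, -0.1552]
[[0.699, -0.139, 0.295], [0.739, -0.052, 0.286], [0.751, 0.043, 0.277], [0.733, 0.137, 0.268], [0.688, 0.221, 0.259], [0.619, 0.287, 0.25]]
```

Emit:
{"name": "carry_out", "arguments": {
  "steps": [
    [44.2,18.5,4.5,0,0,-0.1552],
    [44.2,18.5,4.5,0,0,-0.1552],
    [44.2,18.5,4.5,0,0,-0.1552],
    [44.2,18.5,4.5,0,0,-0.1552],
    [44.2,18.5,4.5,0,0,-0.1552],
    [44.2,18.5,4.5,0,0,-0.1552],
    [44.2,18.5,4.5,0,0,-0.1552],
    [44.2,18.5,4.5,0,0,-0.1552],
    [44.2,18.5,4.5,0,0,-0.1552],
    [44.2,18.5,4.5,0,0,-0.1552],
    [44.2,18.5,4.5,0,0,-0.1552],
    [0,0,0,0,0,0],
    [0,0,0,0,0,0]
  ]
}}

```text
t: 4.32
ee_pos: [0.6188, 0.2861, 0.2509]
eef_rot: [3.142, 0.0, 3.007]
force: [0.7, -0.1, 0.9]
grip_width: 0.0877
```

```bash
python3 - <<'E'
from h import *
snap("wrist","w2"); print(env.read_state()['joint_pos'].round(2))
E
```

```text
[-0.59  0.5   0.13  1.43 -0.06  1.22  0.98]
```

View pics/w2.png

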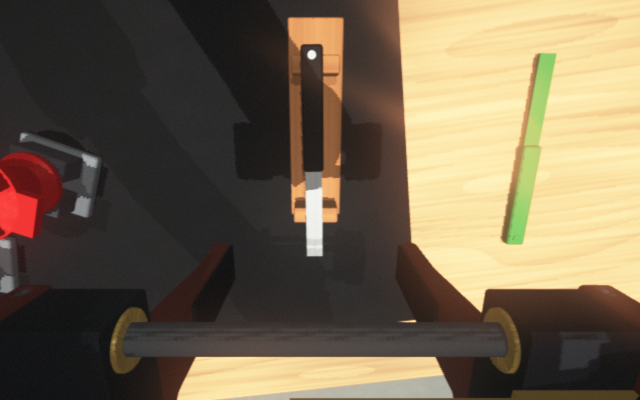

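The wrist view shows the black/steel lever on its wooden rest: tip at (315,256), junction at (314,171), handle end at (312,44). Look-alikes I can see are the green lever at (530,150), the red hub at (15,200), and the small tool by the back edge of the mat (scene picture, (272,88)). The one on the wooden rest matches the description.

```bash
python3 - <<'E'
from h import *
c=env.calibration("wrist");T=np.load("/tmp/w2.npz")['T']
t=onplane(c,T,[(314.5,256)],.049)[0];j=onplane(c,T,[(314,171.5)],.051)[0];e=onplane(c,T,[(312,44)],.054)[0]
print(t.round(4),j.round(4),e.round(4),np.linalg.norm((t-j)[:2]),np.linalg.norm((t-e)[:2]))
# centreline via mask
d=(t-e);yaw=np.arctan2(-d[1],-d[0]);print(np.rad2deg(yaw))
u=d[:2]/np.linalg.norm(d[:2]);g=e[:2]+u*.078;print("grip",g.round(4),(t[:2]-u*.147).round(4))
G=(g+t[:2]-u*.147)/2;A=tcp()
B=mat([*G,.14],down(yaw));row(A,B);row(B,mat([*G,.039],down(yaw)))
E
```

```text
[0.7023 0.2745 0.049 ] [0.6031 0.2873 0.051 ] [0.4798 0.302  0.054 ] 0.1000239388586309 0.22414779085029835
172.9495564813014
grip [0.5572 0.2925] [0.5564 0.2926]
N 3 row [21.0, -0.3, 36.9] [-0.0001, 0.0002, -0.0043]
[[0.599, 0.288, 0.214], [0.578, 0.29, 0.177], [0.557, 0.293, 0.14]]
N 2 row [-0.0, 0.0, 50.5] [-0.0, 0.0, 0.0]
[[0.557, 0.293, 0.09], [0.557, 0.293, 0.039]]
```

Emit:
{"name": "carry_out", "arguments": {
  "steps": [
    [21,-0.3,37,0,0,-0.004],
    [21,-0.3,37,0,0,-0.004],
    [21,-0.3,37,0,0,-0.004],
    [0,0,30,0,0,0],
    [0,0,30,0,0,0],
    [0,0,21,0,0,0],
    [0,0,20,0,0,0],
    [0,0,0,0,0,0],
    [0,0,0,0,0,0]
  ]
}}

```text
t: 5.5
ee_pos: [0.5573, 0.2923, 0.0394]
eef_rot: [3.141, 0.001, 3.017]
force: [0.2, 1.1, -0.7]
grip_width: 0.0877
```

Emit:
{"name": "carry_out", "arguments": {
  "steps": [
    [0,0,0,0,0,0],
    [0,0,0,0,0,0],
    [0,0,0,0,0,0],
    [0,0,0,0,0,0],
    [0,0,0,0,0,0],
    [0,0,0,0,0,0]
  ],
  "grip": 0,
  "newtons": 50
}}

```text
t: 6.25
ee_pos: [0.5565, 0.2924, 0.0387]
eef_rot: [-3.142, -0.0, 3.018]
force: [0.1, 0.2, -0.1]
grip_width: 0.0313
```

Fingers are still closing; wait a little more.

Emit:
{"name": "carry_out", "arguments": {
  "steps": [
    [0,0,0,0,0,0],
    [0,0,0,0,0,0],
    [0,0,0,0,0,0],
    [0,0,0,0,0,0]
  ]
}}

```text
t: 6.75
ee_pos: [0.5565, 0.2923, 0.0387]
eef_rot: [3.142, -0.0, 3.018]
force: [0.1, 0.3, -1.2]
grip_width: 0.0216
```

```bash
python3 - <<'E'
from h import *
H=np.array([.6702,-.1641]);y=np.deg2rad(71.6);hx=np.array([np.cos(y),np.sin(y)])
def pose(tipx,axz): # lever level, tip at hub x, axis height
    g=H+hx*(tipx+.147); return mat([*g,axz-.008],down(y))
A=tcp();B=A.copy();B[2,3]=.16+0.0;row(A,B)
C=pose(.075,.15);row(B,C)
E
```

```text
N 3 row [0.0, 0.0, -40.4] [0.0, -0.0, -0.0]
[[0.557, 0.292, 0.079], [0.557, 0.292, 0.12], [0.557, 0.292, 0.16]]
N 11 row [-31.9, -0.0, 1.6] [0.0, -0.0, 0.1608]
[[0.588, 0.288, 0.158], [0.647, 0.266, 0.155], [0.697, 0.225, 0.152], [0.73, 0.172, 0.149], [0.745, 0.11, 0.145], [0.74, 0.047, 0.142]]
```

Emit:
{"name": "carry_out", "arguments": {
  "steps": [
    [0,0,-30,0,0,0],
    [0,0,-45,0,0,0],
    [0,0,-46,0,0,0],
    [-32,0,1.6,0,0,0.161],
    [-32,0,1.6,0,0,0.161],
    [-32,0,1.6,0,0,0.161],
    [-32,0,1.6,0,0,0.161],
    [-32,0,1.6,0,0,0.161],
    [-32,0,1.6,0,0,0.161],
    [-32,0,1.6,0,0,0.161],
    [-32,0,1.6,0,0,0.161],
    [-32,0,1.6,0,0,0.161],
    [-32,0,1.6,0,0,0.161],
    [-32,0,1.6,0,0,0.161],
    [0,0,0,0,0,0],
    [0,0,0,0,0,0],
    [0,0,0,0,0,0]
  ]
}}

```text
t: 8.88
ee_pos: [0.7412, 0.0477, 0.142]
eef_rot: [-3.141, -0.001, 1.25]
force: [0.9, -0.4, -1.6]
grip_width: 0.0214
```

```bash
python3 - <<'E'
from h import *
print(env.read_state()['joint_pos'].round(2))
for n in ("side","scene","wrist"): snap(n,n+"3")
a=cv2.imread("pics/side3.png")[190:350,270:470];b=cv2.imread("pics/scene3.png")[90:250,170:370]
cv2.imwrite("pics/c3.png",np.hstack([cv2.resize(q,None,fx=2,fy=2,interpolation=cv2.INTER_CUBIC) for q in(a,b)]))
E
```

```text
[-0.44  0.74  0.54  1.39 -0.4   1.13 -0.17]
```

View pics/c3.png

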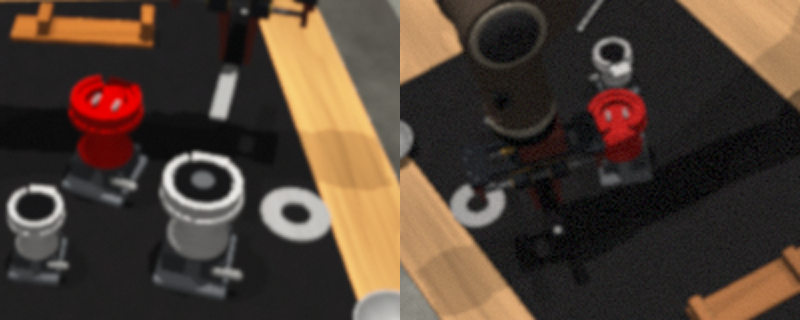

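View pics/wrist3.png

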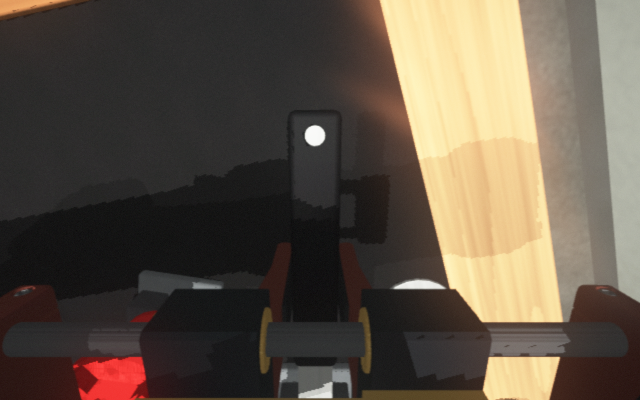

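```bash
python3 - <<'E'
from h import *
a=cv2.imread("pics/side3.png")[215:330,340:420]
cv2.imwrite("pics/c3b.png",cv2.resize(a,None,fx=5,fy=5,interpolation=cv2.INTER_CUBIC))
c,T=campose("side"); A=tcp()
tip=(A@[-.147,0,-.008,1])[:3];print("exp tip",tip.round(4))
for w in(-.009,.009):
  for x in(-.147,-.047): print(proj(c,T,(A@[x,w,-.010,1])[:3]).round(1))
H=np.array([.6702,-.1641,.13]);print(proj(c,T,H))
y=np.deg2rad(71.6)
for w in(-.018,.018): print("ledge",proj(c,T,[.6702+.058*np.cos(y)-w*np.sin(y),-.1641+.058*np.sin(y)+w*np.cos(y),.113]))
E
```

```text
exp tip [ 0.6946 -0.0926  0.15  ]
[[373.9 248.3]]
[[381.  222.4]]
[[381.9 249.7]]
[[388.4 223.6]]
[[370.90072991 279.39783551]]
ledge [[382.95884966 268.7629036 ]]
ledge [[367.06115591 265.736398  ]]
```

View pics/c3b.png

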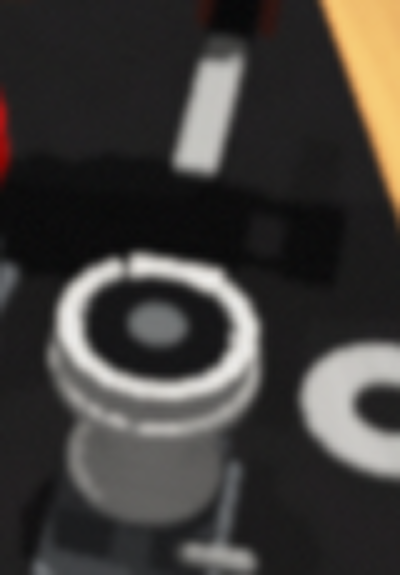

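Emit:
{"name": "carry_out", "arguments": {
  "steps": [
    [0,0,15,0,0,0],
    [0,0,12,0,0,0],
    [0,0,4.5,0,0,0],
    [0,0,0,0,0,0],
    [-10,0,0,0,0,0],
    [-10,0,0,0,0,0],
    [0,0,0,0,0,0]
  ]
}}

```text
t: 9.9
ee_pos: [0.7346, 0.0244, 0.1113]
eef_rot: [3.141, 0.001, 1.245]
force: [-0.4, -0.3, -0.2]
grip_width: 0.0218
```

```bash
python3 - <<'E'
from h import *
y=np.deg2rad(71.6);A=tcp();t=(A@[-.147,0,-.008,1])[:3]-[.6702,-.1641,0]
print("hub frame",t@[np.cos(y),np.sin(y),0],t@[-np.sin(y),np.cos(y),0],t[2])
snap("side","side4")
a=cv2.imread("pics/side4.png")[215:330,340:420]
cv2.imwrite("pics/c4.png",cv2.resize(a,None,fx=5,fy=5,interpolation=cv2.INTER_CUBIC))
E
```

```text
hub frame 0.05220932269239549 -0.0008105952773513827 0.11933615537537055
```

View pics/c4.png

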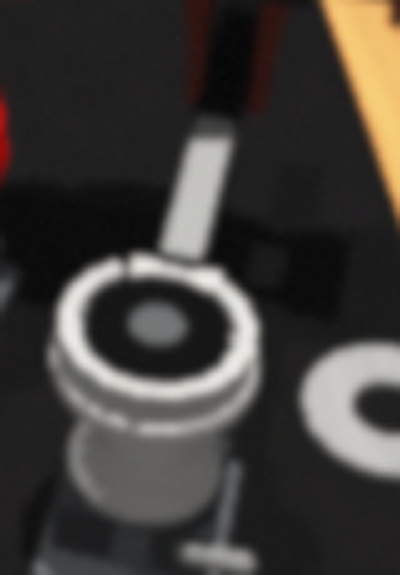

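Emit:
{"name": "carry_out", "arguments": {
  "steps": [
    [-8,0,1,0,0,0],
    [-8,0,0,0,0,0],
    [-8,0,0,0,0,0],
    [0,0,0,0,0,0]
  ]
}}

```text
t: 10.45
ee_pos: [0.7269, 0.0025, 0.1098]
eef_rot: [3.141, 0.0, 1.245]
force: [-0.2, -0.2, -1.2]
grip_width: 0.0217
```

Emit:
{"name": "carry_out", "arguments": {
  "steps": [
    [-7,0,0,0,0,0],
    [-7,0,0,0,0,0],
    [0,0,0,0,0,0],
    [0,0,0,0,0,0]
  ]
}}

```text
t: 10.95
ee_pos: [0.7227, -0.0092, 0.1097]
eef_rot: [-3.142, -0.0, 1.247]
force: [0.4, 0.2, -1.5]
grip_width: 0.0215
```

```bash
cat >> h.py <<'E'
def hubtip():
    y=np.deg2rad(71.6);A=tcp();t=(A@[-.147,0,-.008,1])[:3]-[.6702,-.1641,0]
    return (t@[np.cos(y),np.sin(y),0]).round(4),(t@[-np.sin(y),np.cos(y),0]).round(4),t[2].round(4)
E
python3 - <<'E'
from h import *
print(hubtip(),env.read_state()['force'])
snap("side","side5")
a=cv2.imread("pics/side5.png")[215:330,340:420]
cv2.imwrite("pics/c5.png",cv2.resize(a,None,fx=5,fy=5,interpolation=cv2.INTER_CUBIC))
E
```

```text
(np.float64(0.0166), np.float64(-0.0005), np.float64(0.1176)) [ 0.44837702  0.17892397 -1.4587017 ]
```

View pics/c5.png

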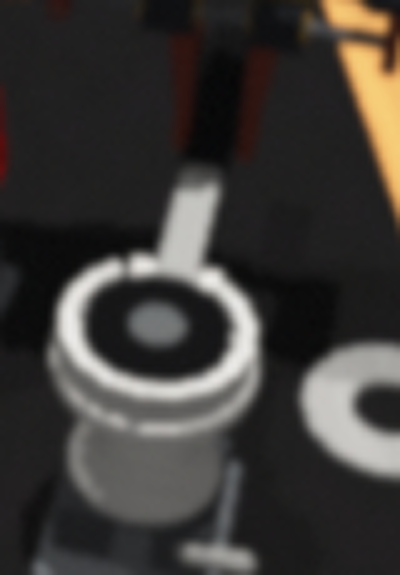

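Emit:
{"name": "carry_out", "arguments": {
  "steps": [
    [-2.5,0,0,0,0,0],
    [0,0,1.2,0,0,0],
    [0,0,1.0,0,0,0],
    [0,0,0,0,0,0],
    [0,0,0,0,0,0]
  ]
}}

```text
t: 11.62
ee_pos: [0.7218, -0.0117, 0.1074]
eef_rot: [-3.142, 0.0, 1.247]
force: [0.4, 0.4, -1.1]
grip_width: 0.0214
```

```bash
python3 - <<'E'
from h import *
print(hubtip(),env.read_state()['force'],env.read_state()['torque'])
E
```

```text
(np.float64(0.0139), np.float64(-0.0005), np.float64(0.1154)) [ 0.36536451  0.41766649 -1.08423641] [-0.06237426  0.0866013  -0.01144574]
```

Emit:
{"name": "carry_out", "arguments": {
  "steps": [
    [-0.3,0,4.1,0,-0.04,0],
    [-0.3,0,4.1,0,-0.04,0],
    [-0.3,0,4.1,0,-0.04,0],
    [-0.3,0,4.1,0,-0.04,0],
    [0,0,0,0,0,0],
    [0,0,0,0,0,0]
  ]
}}

```text
t: 12.38
ee_pos: [0.7211, -0.014, 0.0911]
eef_rot: [3.141, 0.16, 1.247]
force: [-0.3, -0.4, -1.6]
grip_width: 0.0219
```

```bash
python3 - <<'E'
from h import *
s=env.read_state();print(hubtip(),s['force'],s['torque'],s['joint_pos'].round(2))
snap("side","side6")
a=cv2.imread("pics/side6.png")[175:330,320:440]
cv2.imwrite("pics/c6.png",cv2.resize(a,None,fx=4,fy=4,interpolation=cv2.INTER_CUBIC))
E
```

```text
(np.float64(0.0146), np.float64(-0.0006), np.float64(0.1225)) [-0.27681634 -0.41681136 -1.58194419] [ 0.05338704  0.03403658 -0.01293566] [-0.47  0.81  0.6   1.44 -0.31  1.07 -0.18]
```

View pics/c6.png

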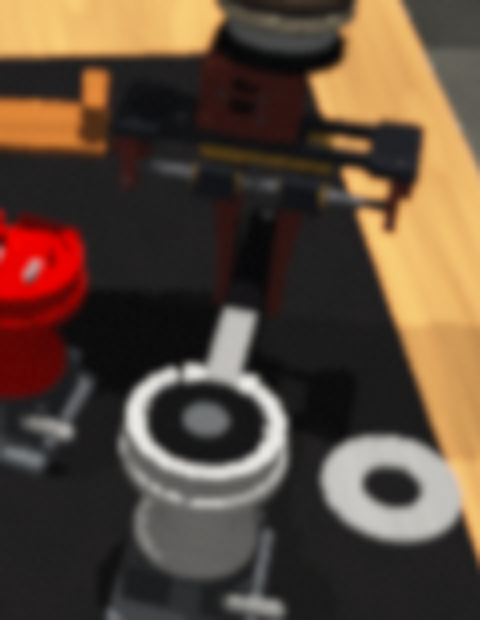

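Emit:
{"name": "carry_out", "arguments": {
  "steps": [
    [-0.3,0,4.1,0,-0.04,0],
    [-0.3,0,4.1,0,-0.04,0],
    [-0.3,0,4.1,0,-0.04,0],
    [-0.3,0,4.1,0,-0.04,0],
    [0,0,0,0,0,0]
  ]
}}

```text
t: 13.05
ee_pos: [0.7196, -0.0163, 0.074]
eef_rot: [-3.14, 0.321, 1.25]
force: [0.4, 2.0, -3.1]
grip_width: 0.0216
```

Emit:
{"name": "carry_out", "arguments": {
  "steps": [
    [-0.3,0,4.1,0,-0.04,0],
    [-0.3,0,4.1,0,-0.04,0],
    [-0.3,0,4.1,0,-0.04,0],
    [-0.3,0,4.1,0,-0.04,0],
    [0,0,0,0,0,0],
    [0,0,0,0,0,0]
  ]
}}

```text
t: 13.8
ee_pos: [0.7175, -0.0255, 0.0609]
eef_rot: [3.141, 0.48, 1.247]
force: [0.5, -0.1, -1.1]
grip_width: 0.0216
```

```bash
python3 - <<'E'
from h import *
s=env.read_state();print(hubtip(),s['force'],s['torque'],s['joint_pos'].round(2))
p,d,c,T=snap("side","side7")
P=cloud(c,T,d);print("cap z",np.median(P[277:283,368:375,2]), [P[v,371].round(3) for v in range(268,292,4)])
P0=cloud(c,T,np.load('/tmp/side0.npz')['d']);print("before",np.median(P0[277:283,368:375,2]))
a=cv2.imread("pics/side7.png")[175:330,320:440]
cv2.imwrite("pics/c7.png",cv2.resize(a,None,fx=4,fy=4,interpolation=cv2.INTER_CUBIC))
E
```

```text
(np.float64(0.0198), np.float64(-0.0007), np.float64(0.1359)) [ 0.49671785 -0.12605657 -1.05808907] [ 0.46225051 -0.06718626 -0.02420517] [-0.61  0.98  0.72  1.35 -0.15  1.17 -0.34]
cap z 0.13818599811757304 [array([ 0.673, -0.141,  0.141]), array([ 0.671, -0.153,  0.141]), array([ 0.67 , -0.164,  0.139]), array([ 0.668, -0.175,  0.139]), array([ 0.667, -0.185,  0.137]), array([ 0.666, -0.194,  0.135])]
before 0.13100544865236802
```

View pics/c7.png

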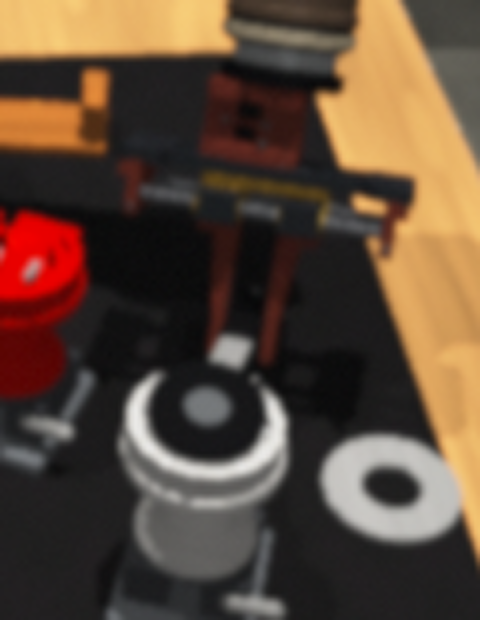

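Emit:
{"name": "carry_out", "arguments": {
  "steps": [
    [0,0,0,0,0,0],
    [0,0,0,0,0,0],
    [0.1,0,-4.1,0,0.04,0],
    [0.1,0,-4.1,0,0.04,0],
    [0.1,0,-4.1,0,0.04,0],
    [0.1,0,-4.1,0,0.04,0],
    [0.1,0,-4.1,0,0.04,0],
    [0.1,0,-4.1,0,0.04,0],
    [0.1,0,-4.1,0,0.04,0],
    [0.1,0,-4.1,0,0.04,0],
    [0.1,0,-4.1,0,0.04,0],
    [0.1,0,-4.1,0,0.04,0],
    [0,0,0,0,0,0],
    [0,0,0,0,0,0]
  ]
}}

```text
t: 15.6
ee_pos: [0.7214, -0.0125, 0.0991]
eef_rot: [-3.141, 0.08, 1.247]
force: [-0.4, 1.0, -0.6]
grip_width: 0.0215
```

```bash
python3 - <<'E'
from h import *
s=env.read_state();print(hubtip(),s['force'],s['torque'])
p,d,c,T=snap("side","side8")
P=cloud(c,T,d);print("cap z",np.median(P[277:283,368:375,2]), [P[v,371].round(3) for v in range(268,292,4)])
a=cv2.imread("pics/side8.png")[175:330,320:440]
cv2.imwrite("pics/c8.png",cv2.resize(a,None,fx=4,fy=4,interpolation=cv2.INTER_CUBIC))
E
```

```text
(np.float64(0.0141), np.float64(-0.0004), np.float64(0.1188)) [-0.41650191  1.02462765 -0.61418132] [ 0.06863007  0.08935963 -0.04888652]
cap z 0.1387711452806979 [array([ 0.673, -0.14 ,  0.14 ]), array([ 0.672, -0.15 ,  0.138]), array([ 0.67 , -0.162,  0.138]), array([ 0.668, -0.174,  0.138]), array([ 0.667, -0.186,  0.139]), array([ 0.67 , -0.173,  0.113])]
```

View pics/c8.png

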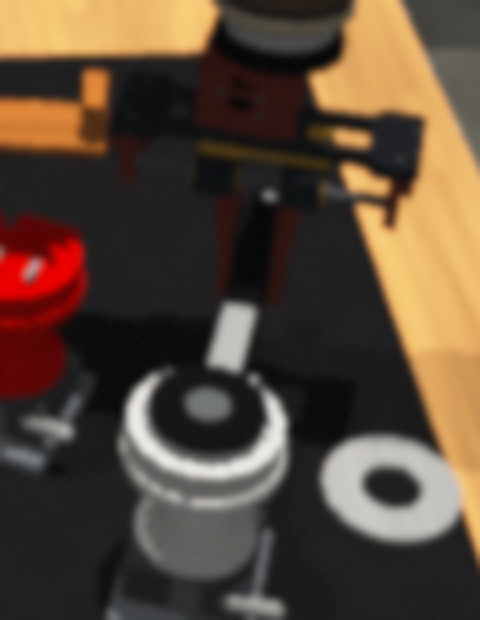

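Emit:
{"name": "carry_out", "arguments": {
  "steps": [
    [0.1,0,-4.1,0,0.04,0],
    [0.1,0,-4.1,0,0.04,0],
    [0,0,-1.5,0,0,0],
    [8,0,0,0,0,0],
    [15,0,0,0,0,0],
    [20,0,0,0,0,0],
    [25,0,0,0,0,0],
    [20,0,0,0,0,0],
    [0,0,-15,0,0,0],
    [0,0,-30,0,0,0],
    [0,0,0,0,0,0],
    [0,0,0,0,0,0]
  ]
}}

```text
t: 17.15
ee_pos: [0.7494, 0.0705, 0.154]
eef_rot: [-3.142, 0.0, 1.246]
force: [0.6, 0.3, -1.2]
grip_width: 0.0215
```

```bash
python3 - <<'E'
from h import *
s=env.read_state();print(hubtip(),s['force'],s['torque'])
p,d,c,T=snap("side","side9")
P=cloud(c,T,d);print("cap z",np.median(P[277:283,368:375,2]), [P[v,371].round(3) for v in range(268,292,4)])
A=tcp();B=mat([.5568,.2924,.16],down(np.deg2rad(172.95)));row(A,B)
for w in(-.009,.009): print(proj(c,T,(A@[-.147,w,-.010,1])[:3]))
a=cv2.imread("pics/side9.png")[175:330,320:440]
cv2.imwrite("pics/c9.png",cv2.resize(a,None,fx=4,fy=4,interpolation=cv2.INTER_CUBIC))
E
```

```text
(np.float64(0.1006), np.float64(-0.0006), np.float64(0.162)) [ 0.63208301  0.25574464 -1.21849799] [-0.07493384  0.08934139  0.0178194 ]
cap z 0.13881805871743141 [array([ 0.673, -0.139,  0.139]), array([ 0.672, -0.151,  0.139]), array([ 0.67 , -0.162,  0.138]), array([ 0.668, -0.175,  0.139]), array([ 0.666, -0.187,  0.14 ]), array([ 0.67 , -0.172,  0.113])]
N 11 row [29.7, -7.1, -0.6] [-0.0001, -0.0001, -0.1611]
[[0.752, 0.101, 0.154], [0.743, 0.161, 0.155], [0.715, 0.215, 0.156], [0.672, 0.258, 0.158], [0.617, 0.284, 0.159], [0.557, 0.292, 0.16]]
[[375.98794116 237.39254778]]
[[383.89184893 238.8011113 ]]
```

View pics/c9.png

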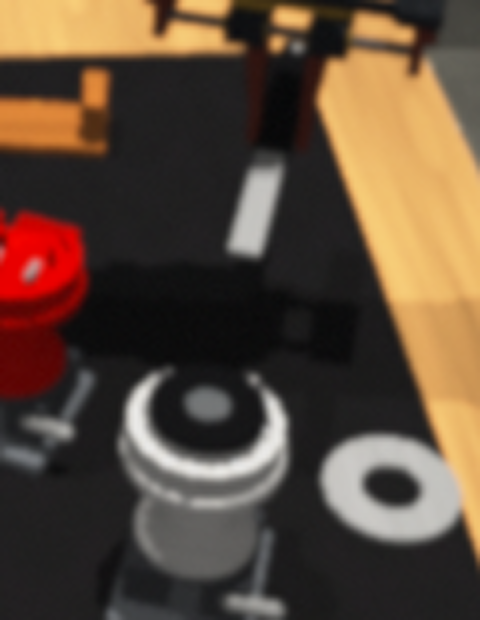

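Emit:
{"name": "carry_out", "arguments": {
  "steps": [
    [29.7,-7.1,-0.6,0,0,-0.161],
    [29.7,-7.1,-0.6,0,0,-0.161],
    [29.7,-7.1,-0.6,0,0,-0.161],
    [29.7,-7.1,-0.6,0,0,-0.161],
    [29.7,-7.1,-0.6,0,0,-0.161],
    [29.7,-7.1,-0.6,0,0,-0.161],
    [29.7,-7.1,-0.6,0,0,-0.161],
    [29.7,-7.1,-0.6,0,0,-0.161],
    [29.7,-7.1,-0.6,0,0,-0.161],
    [29.7,-7.1,-0.6,0,0,-0.161],
    [29.7,-7.1,-0.6,0,0,-0.161],
    [0,0,0,0,0,0],
    [0,0,0,0,0,0],
    [0,0,0,0,0,0]
  ]
}}

```text
t: 18.95
ee_pos: [0.5576, 0.2925, 0.1602]
eef_rot: [-3.141, 0.0, 3.016]
force: [0.2, -0.4, -0.8]
grip_width: 0.0216
```

```bash
python3 - <<'E'
from h import *
p,d,c,T=snap("side","side10");snap("scene","scene10")
A=tcp();B=mat([.5565,.2923,.0387],down(3.018));row(A,B)
for w in(-.009,.009): print(proj(c,T,(A@[-.147,w,-.010,1])[:3]))
a=cv2.imread("pics/side10.png")[120:230,240:390];b=cv2.imread("pics/scene10.png")[180:290,280:430]
cv2.imwrite("pics/c10.png",np.vstack([cv2.resize(q,None,fx=2.7,fy=2.7,interpolation=cv2.INTER_CUBIC) for q in(a,b)]))
w=np.load("/tmp/w2.npz");c=env.calibration("wrist");P=cloud(c,w['T'],w['d'])
for v in (65,205): print([P[v,u,2].round(3) for u in range(292,344,4)])
E
```

```text
N 3 row [0.3, -0.2, 40.5] [-0.0001, -0.0, -0.0005]
[[0.557, 0.293, 0.12], [0.557, 0.292, 0.079], [0.556, 0.292, 0.039]]
[[361.49646376 163.52506324]]
[[361.49491805 160.55145417]]
[np.float64(0.039), np.float64(0.038), np.float64(0.04), np.float64(0.053), np.float64(0.054), np.float64(0.054), np.float64(0.054), np.float64(0.053), np.float64(0.039), np.float64(0.04), np.float64(0.04), np.float64(0.039), np.float64(0.009)]
[np.float64(0.01), np.float64(0.036), np.float64(0.036), np.float64(0.036), np.float64(0.049), np.float64(0.048), np.float64(0.048), np.float64(0.049), np.float64(0.037), np.float64(0.036), np.float64(0.036), np.float64(0.034), np.float64(0.001)]
```

View pics/c10.png

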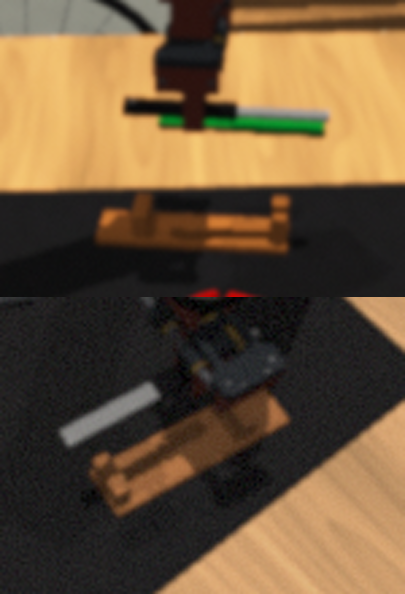

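Emit:
{"name": "carry_out", "arguments": {
  "steps": [
    [0.3,0,40,0,0,0],
    [0.5,0,40,0,0,0],
    [0.3,0,25,0,0,0],
    [0,0,10,0,0,0],
    [0,0,4,0,0,0],
    [0,0,1.7,0,0,0],
    [0,0,0,0,0,0],
    [0,0,0,0,0,0]
  ]
}}

```text
t: 20.05
ee_pos: [0.556, 0.2935, 0.0406]
eef_rot: [3.141, 0.001, 3.018]
force: [-0.6, -0.4, -1.5]
grip_width: 0.0216
```

```bash
python3 - <<'E'
from h import *
s=env.read_state();print(s['ee_pos'],s['eef_rot'],s['force'],s['torque'])
E
```

```text
[0.55603917 0.29349702 0.04061427] [3.14078144e+00 9.00901689e-04 3.01795027e+00] [-0.56442697 -0.38086161 -1.47639425] [0.01656824 0.0311214  0.0355543 ]
```

Emit:
{"name": "carry_out", "arguments": {
  "steps": [
    [0,0,1,0,0,0],
    [0,0,0,0,0,0],
    [0,0,0,0,0,0]
  ]
}}

```text
t: 20.42
ee_pos: [0.5558, 0.2934, 0.039]
eef_rot: [3.141, 0.0, 3.018]
force: [-0.1, -0.2, -0.1]
grip_width: 0.0219
```

Emit:
{"name": "carry_out", "arguments": {
  "steps": [
    [0,0,0,0,0,0],
    [0,0,0,0,0,0],
    [0,0,0,0,0,0],
    [0,0,0,0,0,0],
    [0,0,0,0,0,0],
    [0,0,0,0,0,0],
    [0,0,0,0,0,0],
    [0,0,0,0,0,0]
  ],
  "grip": 1
}}

```text
t: 21.42
ee_pos: [0.5556, 0.2933, 0.0389]
eef_rot: [3.142, -0.0, 3.018]
force: [-1.0, 0.7, 0.3]
grip_width: 0.0875
```

Emit:
{"name": "carry_out", "arguments": {
  "steps": [
    [0,0,-15,0,0,0],
    [0,0,-35,0,0,0],
    [0,0,-50,0,0,0],
    [0,0,-50,0,0,0],
    [-20,0,-50,0,0,0],
    [-20,0,0,0,0,0],
    [0,0,0,0,0,0],
    [0,0,0,0,0,0],
    [0,0,0,0,0,0]
  ]
}}

```text
t: 22.55
ee_pos: [0.5943, 0.2886, 0.2384]
eef_rot: [-3.141, -0.001, 3.019]
force: [-0.2, 0.2, -0.1]
grip_width: 0.088
```

```bash
python3 - <<'E'
from h import *
p,d,c,T=snap("side","side11");P=cloud(c,T,d);print("cap z",np.median(P[274:283,368:375,2]),P[276,371])
snap("wrist","w11")
a=cv2.imread("pics/side11.png")[170:350,240:440]
b=cv2.imread("pics/w11.png")
cv2.imwrite("pics/c11.png",np.hstack([cv2.resize(a,(400,360),interpolation=cv2.INTER_CUBIC),cv2.resize(b,(400,360))]))
w=np.load("/tmp/w11.npz");c=env.calibration("wrist");P=cloud(c,w['T'],w['d'])
for v in range(40,300,20):
  r=P[v,295:335];m=r[:,2]>.043
  if m.any(): print(v,r[m].mean(0).round(3),m.sum())
E
```

```text
cap z 0.13860348965444547 [ 0.66990052 -0.16335721  0.13905712]
80 [0.488 0.301 0.053] 22
100 [0.506 0.299 0.053] 22
120 [0.525 0.297 0.053] 22
140 [0.544 0.294 0.053] 22
160 [0.564 0.292 0.053] 22
180 [0.585 0.29  0.053] 21
200 [0.607 0.287 0.048] 16
220 [0.63  0.284 0.049] 16
240 [0.654 0.281 0.046] 39
260 [0.677 0.278 0.048] 16
```

View pics/c11.png

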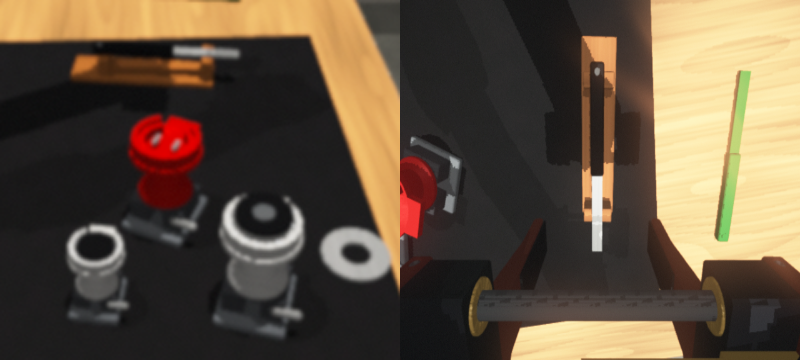

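The lever lies level on its rest, with its top at 53 mm on the handle and 48 mm on the blade. The cap top is at about 138.6 mm against 131 mm seated. The arm is clear of everything.

```bash
python3 -c "
from rig import env
print(env.close_job())"
```

```text
the job is handed in; nothing more can be done
None
```

The larger hub's cap is out of its seat, the lever is back on its wooden rest, and the job was handed in at about 22.7 s; no verdict is reported.

- **What I did:** I gripped the lever at its balance point and slid its blade under the cap, with the tip at about 14 mm in the hub's frame. I swung the handle down about 27.5 degrees in an arc about the ledge end. That is just short of the stated 28, but the cap had already popped. Then I reversed the arc, pulled the blade straight out and laid the lever down in its first position.
- **Cap:** its top reads 7.6 mm higher than when seated (138.6 mm against 131.0 mm). It read level and stayed put once the lever was out.
- **Lever:** it lies level on the rest, with the blade's top at about 48 mm and the handle's at 53 mm.
- **Contacts:** the last picture shows the gripper open and well clear. The force readings I took between moves stayed at or below about 4 N. I saw no contact with the smaller hub or the red look-alike.
- **Disagreements:** the lever's tip was up to 2 pixels off its predicted place after I pulled it out, possibly a slight slip in the grip. Its height read about 1 mm high at put-down, so I lowered it 1 mm before letting go. No check failed.

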